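# Feed the cheese along the slicer's fence with the push stick

## Robot

A 7-joint arm with a two-finger parallel gripper is mounted at the origin on the work surface. World frame = base frame: x ahead of the robot, y to its left, z up, the work surface at z = 0. Lengths are in m, angles in rad, forces in N, time in s.
With the tool pointing down it reaches from about 0.4 to 0.85 m from the base axis. Payload 4.5 kg.
Tool frame: the origin (TCP) lies on the centre line of the jaws, within the pads' length; the fingertips stand r.tip_extent ahead of it and the grasp point (between the pads) is the TCP (r.tip_extent is the distance from the TCP to the fingertips, in m); z points along the fingers, y is the line along which they close (so a half turn about z gives the same grasp; the last joint's range is limited). The gripper opens to 88 mm and grips with 3 to 60 N. Pads are 18 mm wide; open, the fingers measure 123 mm over their backs; the gripper's body (75 mm by 187 mm) begins 45 mm behind the grasp point.
Start: joints at [-1.163, 0.689, -0.195, 1.565, 0.157, 0.902, -0.215], TCP at [0.228, 0.582, 0.258] pointing down, gripper open.
Joint ranges: [-3.01, 3.01], [-0.46, 2.08], [-1.47, 1.51], [0.13, 2.56], [-1, 4.14], [0.04, 2.09], [-2.66, 2.66]. Speed limits (rad/s): [2.57, 2.57, 3.14, 3.14, 3.14, 3.14, 3.14].

## Interface

Orientations are given as a unit quaternion [x, y, z, w].
In Python, from plant import sensors, vision, finish_job, r gives the robot as it stands. The module is installed in compiled form; this text tells all that it offers.
- The arm moves only by the tool step_arm, never from a script. Its argument "steps" is a list of rows, each a list of 2 entries, a list of its own where there are three numbers: the shift along the tool's x, y, z in cm, then the turn, a rotation vector about the tool's x, y, z in degrees. A call has 1 to 12 rows; each row shifts and turns the commanded pose from where the row before left it, along the tool's axes as they then stand; what a row does not reach is not made up. A row lasts 1/8 s, in which the tool goes at most 62.5 mm and 10.7 degrees, less where a joint would pass 70% of its speed; a pose out of reach is approached as far as the arm can. A call with a gripper value outside its range is refused whole. "claw" is the opening, from -1 (shut) to 1 (fully open), set as the call begins (left out, the last holds). The fingers move at their own pace and stop on an object; "grip_force" is the grip in N (left out, the last holds). Time passes only in rows, so rows that do not move let the fingers close. It gives the time, the measured TCP pose, the force, the opening and the grip force at its end, in the units of the state.
- sensors.get_state(): the state, without advancing time (a new reading comes with each control period).
- vision.snapshot(name): name is "scene" or "top" or "wrist"; returns a dict with "img" (480x640x3 uint8, red, green, blue), "fx", "fy", "cx", "cy" (pixels), "k1" (the pictures are not rectified: a ray, as slopes to the right and down, at radius r is drawn at 1 + k1 r^2 times it, then the intrinsics apply), "position" and "rotation" of the camera in the world. Camera axes: x right, y down, z forward; pixel columns grow to the right and rows downward; lengths in m; the calibration is good to about 2 mm. A picture is of the moment at which its call begins. There is no depth.
- finish_job(): hands the job in; it is judged then, once.
The state is a dict: "clock": time; "q": joint angles; "qd": joint speeds; "joint_torque": joint torques, N m; "tool_pos": TCP position; "eef_rot": TCP orientation; "contact_force": force on the tool from outside, world axes, zero at the start; "moment": the same for the moment, N m; "opening": opening from 0.0 (shut) to 1.0 (fully open); "finger_force": force on a finger pad.
Only numpy, scipy, OpenCV 4.12 (cv2) and the standard library are available. Lean on these libraries where they do the work, as an engineer would, in place of code of your own. Each camera call takes 0.05 s, during which the arm holds its last target. There are 200 camera calls.

## Task

Take the wooden push stick by its grip and, touching the cheese with nothing but the stick, bring the cheese flat against the slicer board's fence rail before its front crosses the dark inlaid line. Then push it on with the stick, always flat against the fence, through the blade frame until it rests against the stop block, and lay the stick back in its tray, sole down. Do not disturb the rack of saucers, the pot, the tagine or the whisk.

Things in the scene. Friction and masses are not known exactly. Their poses are not given: they have to be found in the camera images.
- board: Fixed wooden slicer board on the ledge, 18 mm thick. Origin on its underside (ledge height); x = feed direction, y towards the fence, z up. It spans x = -165 to 295, y = -100 to 30 mm. The fence rail runs along all of it: face in the plane y = 0, rail at y = 0 to 24 mm, 30 mm high above the board. The cheese starts before the inlaid line, 10 to 22 mm off the fence, a little askew.
- blade (a point): Point on the board's top at the foot of the fence face, under the fixed blade (board x = 200 mm). The frame has posts at y = -80 to -100 mm and on the fence, and a crossbar 24 mm thick with its top 120 mm above the board (a knob on it to 160). The blade's edge is 54 mm above the board: the cheese passes beneath, with 20 mm to spare on the side away from the fence.
- line (a point): Middle of the 6 mm wide dark inlaid line across the board's top (line at board x = 80 mm); this point lies at the foot of the fence face.
- stop: Fixed dark wooden stop block on the board beyond the blade, 25 mm thick, 74 mm wide, 34 mm high. Origin on the board's top, in the plane of the face that the cheese must meet and in the plane of the fence face; axes as the board's (block at x = 0 to 25, y = -2 to -76 mm). Its place varies: 30 to 65 mm beyond the blade.
- cheese: Loose block of hard pale cheese with brown rind on its long sides, 120 mm long (x), 60 mm wide (y), 36 mm high, about 0.28 kg, sliding on the board. Origin at the centre of its underside; x points in the feed direction, its +y side is the one for the fence.
- cheese_front (a point): Centre of the cheese's leading end face (60 mm ahead of its origin, 18 mm up).
- cheese_lead (a point): Leading corner of the cheese on the fence side, 18 mm up: it lies on the fence face when the cheese is flat against it.
- cheese_trail (a point): Trailing corner of the cheese on the fence side, 18 mm up.
- stick: Loose beech push stick, 0.18 kg, sole down in the tray, pointing roughly in the feed direction. Origin on the sole under the middle of the grip; x towards the tip, z up. Bar x = -120 to 120, y = -18 to 18 mm, 24 mm high, straight flanks. The upright grip on it is 60 mm long (x), 24 mm wide (y), from 24 to 80 mm above the sole: hold it firmly across y from above, about 58 mm up.
- stick_notch (a point): Inner corner of the notch at the stick's tip (stick x = 120, y = -6 mm, 12 mm above the sole). From it the end face of the bar runs to y = +18 mm, and a cheek 12 mm thick (y = -18 to -6 mm, 24 mm high) runs 40 mm forward to x = 160 mm. The notch, open towards +y, fits round the cheese's trailing corner away from the fence.
- tray: Fixed shallow dark wooden tray beside the board, away from the fence, 326 x 92 mm outside (x, y), walls 8 mm thick, rim 16 mm and inner floor 8 mm above the ledge. Origin at the centre of its underside, x along it. At the start the stick's origin is near x = -20 mm, y = 0 in it; the stick is put back here.
- rack: Bystander: wooden rack 200 x 110 mm with four white saucers standing upright, 148 mm high, on the robot's right. Origin under its centre.
- pot: Bystander: lidded white enamel pot, 180 mm across, 162 mm high, on the left. Origin under its centre.
- tagine: Bystander: tagine with cone top, 224 mm across, 225 mm high, on the left. Origin under its centre.
- whisk: Bystander: steel whisk lying flat, 290 mm long, 52 mm high, on the right. Origin under its middle, x along it.
Not all that is in view belongs to the job. There is more than one size of the cheese; the one meant has the size given above.

How it is judged:
On the way, in this order (a step that is already met when the one before it is completed fails the run):
1. The push stick is held and lifted at least 20 mm out of its tray (z of stick in the frame of tray above 0.028 m and contact force between the fingers and stick above 1 N), for 0.2 s.
2. The cheese lies flat against the fence (both corners within 5 mm), its front not yet over the inlaid line (y of each of cheese_lead, cheese_trail in the frame of board above -0.005 m and x of cheese_front in the frame of board below 0.083 m), for 0.2 s.
3. The cheese, pushed by the stick and flat against the fence, has its front past the inlaid line (y of each of cheese_lead, cheese_trail in the frame of board above -0.005 m and x of cheese_front in the frame of board above 0.1 m and contact force between stick and cheese above 0.1 N), for 0.05 s.
4. The cheese rests against the stop block (within 4 mm) and flat against the fence (y of each of cheese_lead, cheese_trail in the frame of board above -0.005 m and x of cheese_front in the frame of stop above -0.004 m), for 0.3 s.
At the end, for the whole second after the job is handed in: The cheese lies flat on the board, within 4 mm of the stop block, and both its fence-side corners are within 5 mm of the fence; the stick lies sole down on the tray's floor inside the rims, released; all at rest (all of step 4 and angle between each of cheese, stick's own z axis and vertical below 0.06 rad and linear speed of each of cheese, stick below 0.01 m/s and x of stick in the frame of tray between -0.045 and 0.045 m and y of stick in the frame of tray between -0.025 and 0.025 m and z of stick in the frame of tray below 0.013 m); the robot touches nothing.
It fails at once if The gripper or arm touches the cheese (contact force between any of the fingers, the arm and cheese above 0.5 N).
It fails at once if With its front past the inlaid line, a corner of the cheese is more than 6 mm off the fence (x of cheese_front in the frame of board above 0.086 m and y of any of cheese_lead, cheese_trail in the frame of board below -0.006 m).
It fails at once if The rack of saucers, pot, tagine or whisk is shifted more than 20 mm (distance of any of rack, pot, tagine, whisk from where it was at the start of the episode above 0.02 m).
It also fails if it takes over 72 s, if anything falls off the work surface, if the arm or the gripper's body presses on something with over 40 N, if the wrist force passes 120 N, or if a joint passes its speed limit or range.

## Working session

There is one attempt and no reset: what is moved stays moved. The work goes in short steps, Python scripts to look and compute and a tool call to move; the robot and the scene stay as the last step left them, time stands still between calls to the robot, and variables do not carry over. Pictures are saved under pics/ and viewed, at most 10 in all, crops included, and the job is handed in when it is done.

Besides the shell and the picture viewer there is one more tool, called after "Request:" as name(argument=value, ...) on one line, values as JSON. step_arm: Moves the arm, as the interface text tells. Its arguments: {"type":"object","properties":{"steps":{"type":"array"},"claw":{"type":"number"},"grip_force":{"type":"number"}},"required":["steps"]}

```bash
mkdir -p pics
python3 - <<'E'
from plant import sensors, vision, r
import cv2
s=sensors.get_state(); print(s['clock'],s['tool_pos'],s['eef_rot'],r.tip_extent)
for n in('scene','top'):
    d=vision.snapshot(n); cv2.imwrite(f'pics/{n}0.png',d['img'][:,:,::-1]); print(n,{k:(v.tolist() if hasattr(v,'tolist') else v) for k,v in d.items() if k!='img'})
E
```

```text
0.0 [0.22805149 0.58126154 0.25691394] [ 1.85771219e-01  9.82592598e-01 -9.11335285e-04 -9.58058830e-05] 0.019
scene {'fx': 523.9494512257602, 'fy': 523.9494512257602, 'cx': 321.2119595339759, 'cy': 248.93471068887465, 'k1': 0.03928043258143441, 'position': [1.2616921731244426, 0.6395165597393195, 1.293613125718574], 'rotation': [0.39314933245663003, 0.8573181877426731, -0.29948598846014735, -0.14403912687382298]}
top {'fx': 468.7808535676098, 'fy': 468.7808535676098, 'cx': 319.91962607947806, 'cy': 230.50437339725013, 'k1': 0.03615743054350219, 'position': [0.4089910996859832, 0.006967430488464244, 1.4378785460381733], 'rotation': [-0.6974821768304711, 0.7160315273372626, -0.019641888772615107, 0.020776454662394174]}
```

View pics/top0.png

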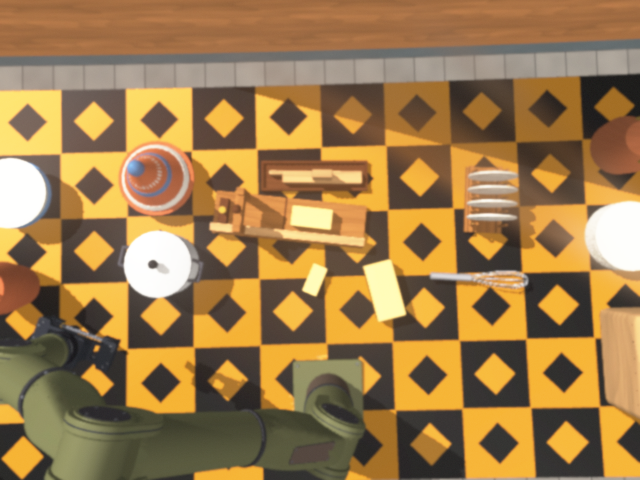

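View pics/scene0.png

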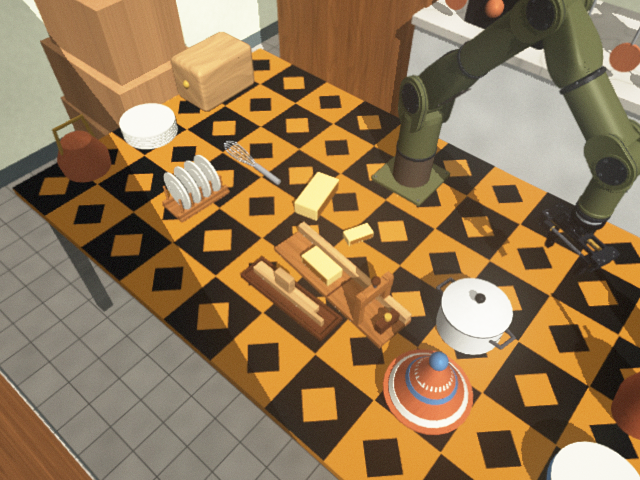

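The top view shows the board with its fence on the robot's side. Feed runs to world +y (image left), the tray is at about (315,177) and the cheese at about (312,217). I'll enlarge the top view next.

Run:
```python
import cv2
a=cv2.imread('pics/top0.png')[150:258,200:380]
cv2.imwrite('pics/top0c.png',cv2.resize(a,None,fx=4.4,fy=4.4,interpolation=cv2.INTER_CUBIC))
```

```text
(no output)
```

View pics/top0c.png

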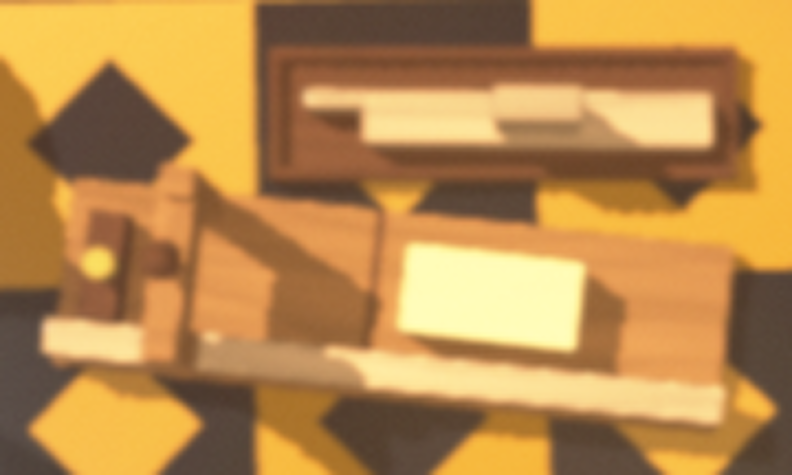

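```bash
cat > h.py <<'E'
import numpy as np, cv2
from scipy.spatial.transform import Rotation as R
def K(d): return np.array([[d['fx'],0,d['cx']],[0,d['fy'],d['cy']],[0,0,1.]]), np.array([d['k1'],0,0,0,0.])
def rot(d):
    a=np.array(d['rotation'],float); return R.from_quat(a).as_matrix() if a.size==4 else a.reshape(3,3)
def p2w(d,uv,z):
    k,dist=K(d); uv=np.array(uv,float).reshape(-1,1,2)
    n=cv2.undistortPoints(uv,k,dist)[:,0]
    v=np.c_[n,np.ones(len(n))]@rot(d).T; c=np.array(d['position'])
    return c+v*((np.broadcast_to(z,len(v))-c[2])/v[:,2])[:,None]
def w2p(d,P):
    k,dist=K(d); M=rot(d).T
    return cv2.projectPoints(np.array(P,float).reshape(-1,1,3),cv2.Rodrigues(M)[0],-M@np.array(d['position']),k,dist)[0][:,0]
def frame(o,yaw,pts):
    c,s=np.cos(yaw),np.sin(yaw); pts=np.array(pts,float)
    return np.c_[o[0]+c*pts[:,0]-s*pts[:,1],o[1]+s*pts[:,0]+c*pts[:,1],o[2]+pts[:,2]]
E
cat > m0.py <<'E'
from h import *
d=dict(fx=468.7808535676098,fy=468.7808535676098,cx=319.91962607947806,cy=230.50437339725013,k1=0.03615743054350219,position=[0.4089910996859832,0.006967430488464244,1.4378785460381733],rotation=[-0.6974821768304711,0.7160315273372626,-0.019641888772615107,0.020776454662394174])
P=dict(fL=(45,320,.048),fR=(722,388,.048),bTL=(77,180,.018),bTR=(733,248,.018),line_t=(382,210,.018),line_b=(370,345,.018),stop_t=(130,215,.052),stop_b=(122,312,.052),
 ch_FL=(400,332,.054),ch_FR=(577,352,.054),ch_nL=(407,243,.054),ch_nR=(584,264,.054),grTL=(494,86,.088),grTR=(582,88,.088),grBL=(494,121,.088),grBR=(582,123,.088),
 barR_t=(714,93,.032),barR_b=(714,148,.032),barL_b=(362,143,.032),cheek=(303,98,.032),trTL=(272,48,.016),trTR=(738,50,.016),trBL=(268,180,.016),trBR=(737,180,.016))
for k,(u,v,z) in P.items():
    print(k,(p2w(d,[((u+.5)/4.4+199.5,(v+.5)/4.4+149.5)],z)[0,:2]*1000).round(1))
E
python3 m0.py
```

```text
fL [521.4 334.2]
fR [ 463.5 -121.1]
bTL [620.4 317.8]
bTR [ 561.3 -134.5]
line_t [594.1 107.5]
line_b [500.7 117.8]
stop_t [590.7 275.1]
stop_b [525.1 281.5]
ch_FL [506.6  94.7]
ch_FR [490.  -23.9]
ch_nL [566.6  88.6]
ch_nR [549.2 -30.3]
grTL [665.3  26.8]
grTR [662.4 -31.3]
grBL [642.   27.4]
grBR [639.1 -30.6]
barR_t [ 667.  -123.4]
barR_b [ 629.  -122.2]
barL_b [638.8 119.2]
cheek [671. 159.]
trTL [709.6 181.5]
trTR [ 699.6 -142.4]
trBL [617.3 186.2]
trBR [ 608.7 -138.9]
```

Request:
step_arm(steps=[[[0,0,-5],[0,0,0]],[[0,0,-5],[0,0,0]]], claw=1)

```text
clock: 0.35
tool_pos: [0.228, 0.5813, 0.358]
eef_rot: [0.186, 0.983, -0.001, -0.0]
contact_force: [0.4, -0.2, 1.0]
opening: 0.999
finger_force: 0.0
```

```bash
cat > plan.py <<'E'
# plan.py x y z yaw_deg(tool x axis; 'n' keep) n : rows in tool axes from the present pose
import sys
from h import *
from plant import sensors
s=sensors.get_state(); p=np.array(s['tool_pos']); M=R.from_quat(s['eef_rot']).as_matrix()
y0=np.degrees(np.arctan2(M[1,0],M[0,0])); t=np.array(sys.argv[1:4],float)
y1=y0 if sys.argv[4]=='n' else float(sys.argv[4]); n=int(sys.argv[5]); dy=(y1-y0+180)%360-180
print('now',p.round(4),'yaw',round(y0,2),'tilt',M[:2,2].round(4))
for i in range(n):
    a=np.radians(y0+dy*i/n); c,q=np.cos(a),np.sin(a); d=(t-p)/n*100
    print([[round(float(v),2) for v in (c*d[0]+q*d[1], q*d[0]-c*d[1], -d[2])],[0,0,round(-dy/n,2)]],end=', ')
print()
E
python3 plan.py .60 0 .30 87.7 12
```

```text
now [0.228  0.5813 0.358 ] yaw 158.59 tilt [-0.0009 -0.0024]
[[-4.65, -3.38, 0.48], [0, 0, np.float64(5.91)]], [[-4.98, -2.88, 0.48], [0, 0, np.float64(5.91)]], [[-5.25, -2.35, 0.48], [0, 0, np.float64(5.91)]], [[-5.46, -1.8, 0.48], [0, 0, np.float64(5.91)]], [[-5.62, -1.23, 0.48], [0, 0, np.float64(5.91)]], [[-5.71, -0.64, 0.48], [0, 0, np.float64(5.91)]], [[-5.75, -0.05, 0.48], [0, 0, np.float64(5.91)]], [[-5.73, 0.54, 0.48], [0, 0, np.float64(5.91)]], [[-5.64, 1.13, 0.48], [0, 0, np.float64(5.91)]], [[-5.49, 1.7, 0.48], [0, 0, np.float64(5.91)]], [[-5.29, 2.26, 0.48], [0, 0, np.float64(5.91)]], [[-5.03, 2.79, 0.48], [0, 0, np.float64(5.91)]],
```

Request:
step_arm(steps=[[[-4.65,-3.38,0],[0,0,5.9]],[[-4.98,-2.88,0],[0,0,5.9]],[[-5.25,-2.35,0],[0,0,5.9]],[[-5.46,-1.8,0.5],[0,0,5.9]],[[-5.62,-1.23,0.5],[0,0,5.9]],[[-5.71,-0.64,0.5],[0,0,5.9]],[[-5.75,-0.05,0.5],[0,0,5.9]],[[-5.73,0.54,0.5],[0,0,5.9]],[[-5.64,1.13,0.5],[0,0,5.9]],[[-5.49,1.7,0.5],[0,0,5.9]],[[-5.29,2.26,0.5],[0,0,5.9]],[[-5.03,2.79,0.5],[0,0,5.9]]])

```text
clock: 1.85
tool_pos: [0.6013, -0.0005, 0.3122]
eef_rot: [0.722, 0.692, -0.0, -0.0]
contact_force: [0.1, 0.6, -0.3]
opening: 1.004
finger_force: 0.0
```

```bash
cat > snap.py <<'E'
import sys,pickle,cv2
from plant import sensors, vision
n,o=sys.argv[1:3]; d=vision.snapshot(n); pickle.dump(d,open(f'pics/{o}.pkl','wb')); im=d['img'][:,:,::-1]
if len(sys.argv)>3:
    x0,y0,x1,y1,f=map(float,sys.argv[3:8]); im=cv2.resize(im[int(y0):int(y1),int(x0):int(x1)],None,fx=f,fy=f,interpolation=cv2.INTER_CUBIC)
cv2.imwrite(f'pics/{o}.png',im)
s=sensors.get_state(); print(s['clock'],s['tool_pos'],s['qd'].round(3) if hasattr(s['qd'],'round') else s['qd'],s['q'])
E
python3 snap.py wrist w1; python3 plan.py .6525 -.0025 .2 87.5 3
```

```text
1.9 [ 0.60438419 -0.01043829  0.31166844] [-0.034 -0.045  0.013  0.095  0.044 -0.018 -0.006] [-0.15655808  0.60320695  0.16406957  1.57671839 -0.10298552  0.96782403
 -0.01799294]
now [ 0.6044 -0.0104  0.3117] yaw 86.83 tilt [ 0.0028 -0.008 ]
[[0.35, 1.59, 3.72], [0, 0, np.float64(-0.22)]], [[0.35, 1.59, 3.72], [0, 0, np.float64(-0.22)]], [[0.34, 1.59, 3.72], [0, 0, np.float64(-0.22)]],
```

View pics/w1.png

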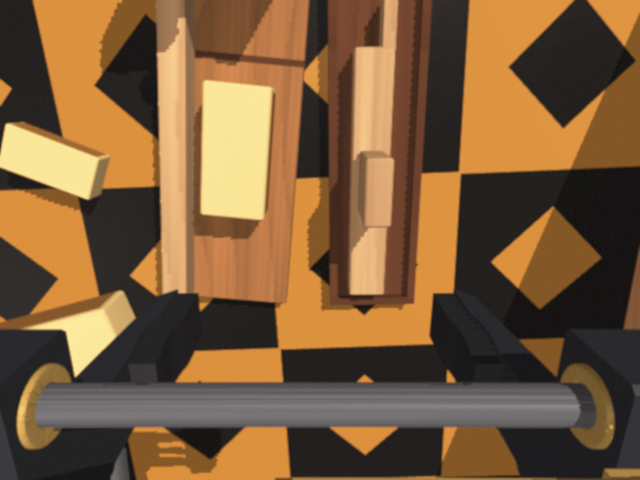

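The wrist view shows the cheese (corners about (203,81), (273,88), (264,219), (201,213)), the stick grip top at about (363–392, 152–227), and the tray and fence. Next I'll compute positions from these pixels.

Run:
```python
import pickle
from h import *
d=pickle.load(open('pics/w1.pkl','rb')); print(d['position'])
P=dict(grFL=(359,152,.088),grFR=(391,153,.088),grNL=(364,226,.088),grNR=(392,227,.088),barNL=(349,294,.032),barNR=(382,294,.032),barFL=(356,47,.032),barFR=(393,48,.032),
 trNL=(330,303,.016),trNR=(413,302,.016),chFL=(203,81,.054),chFR=(273,88,.054),chNR=(264,219,.054),chNL=(201,213,.054),fenceN=(194,293,.048),fenceF=(190,5,.048),lineL=(196,52,.018),lineR=(304,64,.018),bNR=(286,303,.018))
for k,(u,v,z) in P.items(): print(k,(p2w(d,[(u,v)],z)[0,:2]*1000).round(1))
```

```text
[0.60380799 0.077052   0.43865981]
grFL [637.4  35. ]
grFR [663.4  33.1]
grNL [641.1 -27.9]
grNR [665.1 -29.8]
barNL [ 630.8 -118.4]
barNR [ 665.3 -119.8]
barFL [641.1 119.4]
barFR [673.5 117.2]
trNL [ 610.9 -136. ]
trNR [ 701.7 -138.5]
chFL [508.9  95.9]
chFR [567.9  87.9]
chNR [551.2 -27.4]
chNL [493.  -19.2]
fenceN [ 474.1 -103.1]
fenceF [504.  154.9]
lineL [496.7 122.6]
lineR [594.5 108.5]
bNR [ 562.9 -133. ]
```

```bash
python3 plan.py .6525 -.001 .066 87.5 6
```

```text
now [ 0.6044 -0.0104  0.3117] yaw 86.83 tilt [ 0.0028 -0.008 ]
[[0.2, 0.79, 4.09], [0, 0, np.float64(-0.11)]], [[0.2, 0.79, 4.09], [0, 0, np.float64(-0.11)]], [[0.2, 0.79, 4.09], [0, 0, np.float64(-0.11)]], [[0.2, 0.79, 4.09], [0, 0, np.float64(-0.11)]], [[0.2, 0.79, 4.09], [0, 0, np.float64(-0.11)]], [[0.19, 0.79, 4.09], [0, 0, np.float64(-0.11)]],
```

Request:
step_arm(steps=[[[0,1.7,5],[0,0,0]],[[0,1.7,5],[0,0,0]],[[0,1.6,4],[0,0,0]],[[0,0,0],[0,0,0]],[[0,0,0],[0,0,0]]])

```text
clock: 2.52
tool_pos: [0.6508, -0.001, 0.1739]
eef_rot: [0.721, 0.693, 0.0, 0.0]
contact_force: [-0.1, 0.8, -0.1]
opening: 1.004
finger_force: 0.0
```

```bash
python3 plan.py .6525 -.001 .066 87.5 3
```

```text
now [ 0.6508 -0.001   0.1739] yaw 87.79 tilt [ 0.001 -0.   ]
[[0.0, 0.06, 3.6], [0, 0, np.float64(0.1)]], [[0.0, 0.06, 3.6], [0, 0, np.float64(0.1)]], [[0.0, 0.06, 3.6], [0, 0, np.float64(0.1)]],
```

Request:
step_arm(steps=[[[0,0.1,3.6],[0,0,0]],[[0,0.1,3.6],[0,0,0]],[[0,0,2.6],[0,0,0]],[[0,0,1],[0,0,0]],[[0,0,0],[0,0,0]],[[0,0,0],[0,0,0]]])

```text
clock: 3.28
tool_pos: [0.6538, -0.0011, 0.0665]
eef_rot: [0.721, 0.693, 0.001, 0.001]
contact_force: [-0.3, 0.0, 0.3]
opening: 0.998
finger_force: 0.0
```

Request:
step_arm(steps=[[[0,0,0],[0,0,0]],[[0,0,0],[0,0,0]],[[0,0,0],[0,0,0]],[[0,0,0],[0,0,0]],[[0,0,0],[0,0,0]],[[0,0,0],[0,0,0]]], claw=-1, grip_force=45)

```text
clock: 4.03
tool_pos: [0.6526, -0.001, 0.0646]
eef_rot: [0.721, 0.693, -0.0, -0.0]
contact_force: [0.6, 0.6, 0.0]
opening: 0.346
finger_force: 0.0
```

Request:
step_arm(steps=[[[0,0,0],[0,0,0]],[[0,0,0],[0,0,0]],[[0,0,0],[0,0,0]],[[0,0,0],[0,0,0]],[[0,0,-2],[0,0,0]],[[0,0,-3],[0,0,0]],[[0,0,-3],[0,0,0]],[[0,0,0],[0,0,0]],[[0,0,0],[0,0,0]]])

```text
clock: 5.15
tool_pos: [0.6521, -0.0009, 0.1444]
eef_rot: [0.721, 0.693, -0.0, -0.0]
contact_force: [-0.7, 0.3, -2.2]
opening: 0.272
finger_force: 45.0
```

```bash
python3 snap.py wrist w2; python3 -c "
import sys;sys.path.insert(0,'.')
from plant import sensors;s=sensors.get_state();print(s['opening'],s['finger_force'],s['contact_force'],s['eef_rot'],s['moment'])"
```

```text
5.2 [ 0.65175086 -0.00094949  0.14382896] [-0.     0.014 -0.003  0.001  0.001  0.001  0.001] [-0.12998163  0.86679974  0.11535647  1.57964097 -0.13621488  0.70511743
  0.01052513]
0.2721115494175722 44.9999135825783 [-0.28570436  0.32883957 -2.28429181] [ 7.20599553e-01  6.93350696e-01 -6.96498824e-04 -7.81768869e-04] [-0.09469071  0.08797251  0.02717928]
```

View pics/w2.png

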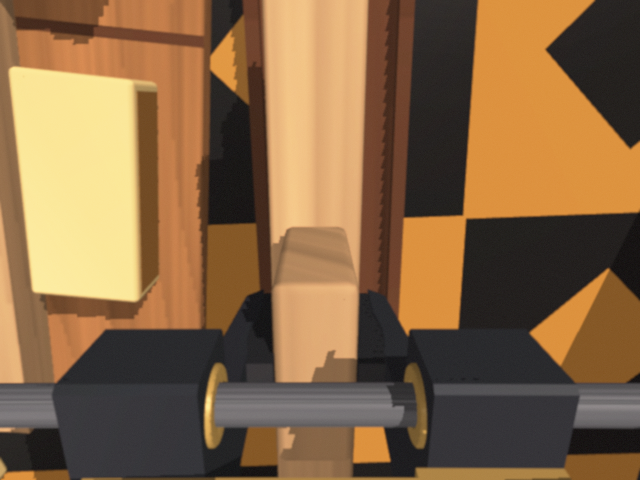

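The stick is held. The grip's front edge is at row ~228 and the bar edges run (262,0)→(273,235) and (369,0)→(361,235). The cheese top corners are about (12,68), (133,83), (136,299), (34,291).

Run:
```python
import pickle
from h import *
d=pickle.load(open('pics/w2.pkl','rb'))
zs=.1438-.0566
P=dict(grF=(314,228,zs+.08),grFback=(314,283,zs+.08),barL0=(263,3,zs+.024),barL1=(273,225,zs+.024),barR0=(368,3,zs+.024),barR1=(362,225,zs+.024),chFL=(12,68,.054),chFR=(137,82,.054),chFRb=(157,84,.054),chNR=(138,300,.054),chNL=(34,291,.054),lineL=(20,22,.018),lineR=(209,42,.018))
for k,(u,v,z) in P.items(): print(k,(p2w(d,[(u,v)],z)[0,:2]*1000).round(1))
```

```text
grF [652.8  45.6]
grFback [652.2  30.4]
barL0 [637.9 108. ]
barL1 [635.9  30.6]
barR0 [673.  106.7]
barR1 [670.7  29.3]
chFL [511.3  96. ]
chFR [569.2  87.8]
chFRb [578.6  86.5]
chNR [550.7 -26.7]
chNL [494.1 -19. ]
lineL [497.7 121.8]
lineR [597.5 108.5]
```

```bash
cat >> plan.py <<'E'
O=np.array([.486,.0426]);a=np.radians(82.75);u=np.array([np.cos(a),np.sin(a)]);v=np.array([-u[1],u[0]])
print('board xy of TCP now mm',((p[:2]-O)@u*1000).round(1),((p[:2]-O)@v*1000).round(1),'force board',np.array(s['contact_force'])[:2]@np.c_[u,v],s['contact_force'][2])
E
python3 plan.py .5855 .024 .144 82.5 3
```

```text
now [ 0.6518 -0.0009  0.1438] yaw 87.79 tilt [-0.0021  0.0002]
[[0.75, -2.24, -0.01], [0, 0, np.float64(1.76)]], [[0.68, -2.26, -0.01], [0, 0, np.float64(1.76)]], [[0.61, -2.28, -0.01], [0, 0, np.float64(1.76)]], 
board xy of TCP now mm -22.3 -169.9 force board [0.29015488 0.32491935] -2.2842918103115255
```

Request:
step_arm(steps=[[[0.75,-2.2,0],[0,0,1.8]],[[0.7,-2.3,0],[0,0,1.8]],[[0.6,-2.3,0],[0,0,1.7]],[[0,0,0],[0,0,0]],[[0,0,2],[0,0,0]],[[0,0,2.5],[0,0,0]],[[0,0,1.8],[0,0,0]],[[0,0,0],[0,0,0]],[[0,0,0],[0,0,0]]])

```text
clock: 6.32
tool_pos: [0.587, 0.0239, 0.0821]
eef_rot: [0.752, 0.659, 0.0, 0.0]
contact_force: [0.7, -0.4, -1.1]
opening: 0.269
finger_force: 45.0
```

```bash
python3 snap.py wrist w3; python3 plan.py .5855 .024 .0806 82.5 1
```

```text
6.375 [0.58703361 0.02401649 0.08239584] [-0.002 -0.007 -0.002  0.003  0.    -0.001  0.   ] [-0.17949626  0.89603627  0.105393    1.81316849 -0.19344084  0.44075731
 -0.06965813]
now [0.587  0.024  0.0824] yaw 82.47 tilt [0.0016 0.    ]
[[-0.02, -0.15, 0.18], [0, 0, np.float64(-0.03)]], 
board xy of TCP now mm -5.7 -102.6 force board [ 0.46957989 -0.22544322] -2.137376029927636
```

View pics/w3.png

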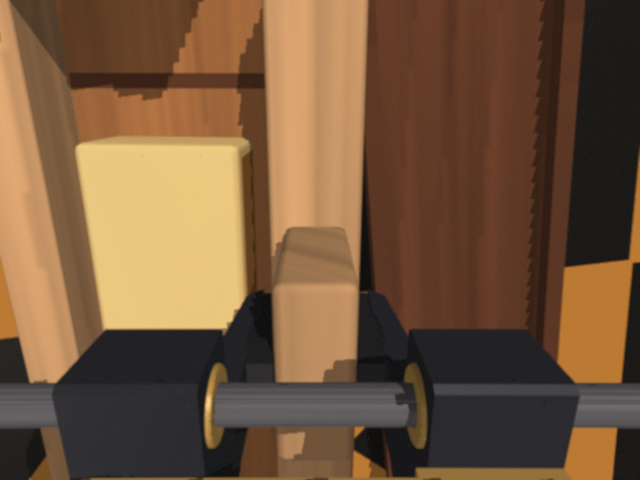

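The stick is lowered beside the cheese, whose front at row ~140 is short of the line at row ~80. Now I push sideways to the fence.

Request:
step_arm(steps=[[[0,-0.4,0],[0,0,0]],[[0,-0.3,0],[0,0,0]],[[0,-0.3,0],[0,0,0]],[[0,-0.3,0],[0,0,0]],[[0,-0.3,0],[0,0,0]],[[0,-0.3,0],[0,0,0]],[[0,-0.2,0],[0,0,0]],[[0,0,0],[0,0,0]]])

```text
clock: 7.38
tool_pos: [0.5652, 0.027, 0.0817]
eef_rot: [0.752, 0.659, -0.0, -0.0]
contact_force: [1.8, -0.7, -1.8]
opening: 0.268
finger_force: 45.0
```

Request:
step_arm(steps=[[[0,-0.1,0],[0,0,0]],[[0,-0.1,0],[0,0,0]],[[0,-0.1,0],[0,0,0]],[[0,0,0],[0,0,0]]])

```text
clock: 7.88
tool_pos: [0.5622, 0.0273, 0.0817]
eef_rot: [0.752, 0.659, -0.0, -0.0]
contact_force: [1.9, 0.5, -1.4]
opening: 0.27
finger_force: 45.0
```

```bash
python3 plan.py .5855 .024 .0806 82.5 1
```

```text
now [0.5622 0.0273 0.0817] yaw 82.48 tilt [-0.0004  0.0001]
[[-0.02, 2.35, 0.11], [0, 0, np.float64(-0.02)]], 
board xy of TCP now mm -5.5 -77.6 force board [ 0.77110595 -1.77738454] -1.389968643761835
```

Request:
step_arm(steps=[[[0,-0.1,0],[0,0,0]],[[0,-0.1,0],[0,0,0]],[[0,0,0],[0,0,0]]])

```text
clock: 8.25
tool_pos: [0.562, 0.0274, 0.0819]
eef_rot: [0.752, 0.659, 0.001, 0.001]
contact_force: [5.2, -0.2, -3.0]
opening: 0.266
finger_force: 45.0
```

Request:
step_arm(steps=[[[0,-0.1,0],[0,0,0]],[[0,-0.1,0],[0,0,0]],[[0,0,0],[0,0,0]]])

```text
clock: 8.62
tool_pos: [0.5619, 0.0274, 0.0823]
eef_rot: [0.752, 0.659, 0.003, 0.003]
contact_force: [7.9, -1.1, -2.8]
opening: 0.27
finger_force: 45.0
```

Request:
step_arm(steps=[[[0,-0.1,0],[0,0,0]],[[0,0,0],[0,0,0]]])

```text
clock: 8.88
tool_pos: [0.5618, 0.0274, 0.0825]
eef_rot: [0.752, 0.659, 0.003, 0.003]
contact_force: [8.2, -1.3, -3.0]
opening: 0.269
finger_force: 45.0
```

Request:
step_arm(steps=[[[0,0.4,0],[0,0,0]],[[0,0.9,0],[0,0,0]],[[0,1,0],[0,0,0]],[[-3,0,0],[0,0,0]],[[-4,0,0],[0,0,0]],[[-4,0,0],[0,0,0]],[[-4,0,0],[0,0,0]],[[-3,0,0],[0,0,0]],[[-1,0,0],[0,0,0]],[[0,0,0],[0,0,0]],[[0,0,0],[0,0,0]]])

```text
clock: 10.25
tool_pos: [0.5559, -0.161, 0.0815]
eef_rot: [0.751, 0.66, 0.001, -0.001]
contact_force: [-0.1, 0.5, -1.3]
opening: 0.264
finger_force: 45.0
```

```bash
python3 snap.py wrist w4; python3 plan.py .52 -.157 .0806 82.5 1
```

```text
10.3 [ 0.55586975 -0.16110667  0.08157611] [-0.002 -0.002  0.007 -0.     0.002 -0.001  0.002] [ 0.17402778  0.88776743  0.05084113  1.83677287 -0.10073885  0.4200688
  0.16976299]
now [ 0.5559 -0.1611  0.0816] yaw 82.64 tilt [-0.0002  0.0017]
[[-0.05, -3.61, 0.1], [0, 0, np.float64(0.14)]], 
board xy of TCP now mm -193.3 -95.0 force board [0.44271821 0.54632747] -2.066063914990155
```

View pics/w4.png

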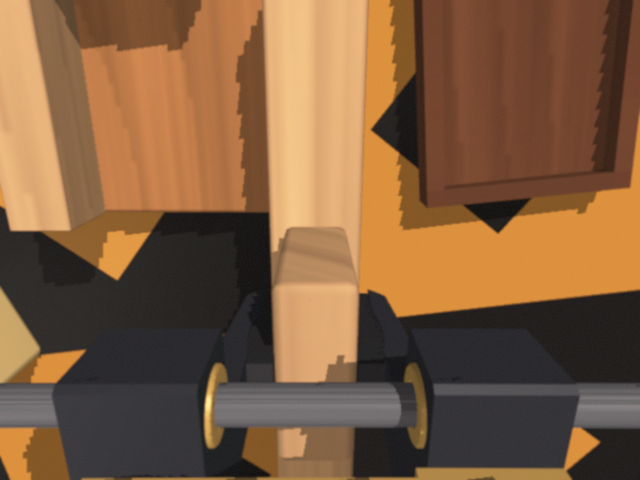

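The board's rear end is in view at row ~210, but the notch is out of frame. I'll check with the top and scene cameras.

```bash
python3 snap.py top t4 >/dev/null; python3 snap.py scene s4 >/dev/null
python3 - <<'E'
import cv2,numpy as np
a=cv2.imread('pics/t4.png')[165:265,240:400];b=cv2.imread('pics/s4.png')[215:335,240:400]
r=lambda i:cv2.resize(i,(800,int(800*i.shape[0]/i.shape[1]*.5)) if 0 else (400*1,int(400*i.shape[0]/i.shape[1])),interpolation=cv2.INTER_CUBIC)
A,B=r(a),r(b);c=np.zeros((300,800,3),np.uint8);c[:A.shape[0],:400]=A;c[:B.shape[0],400:]=B;cv2.imwrite('pics/c4.png',c)
E
```

```text
(no output)
```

View pics/c4.png

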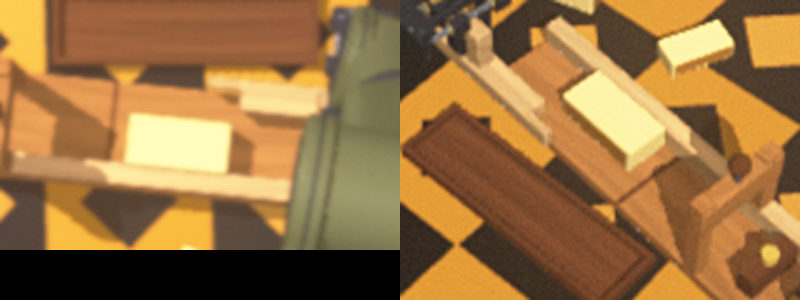

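Request:
step_arm(steps=[[[0,-1.2,0],[0,0,0]],[[0,-1.2,0],[0,0,0]],[[0,-1.2,0],[0,0,0]],[[0,-0.3,0],[0,0,0]],[[0,0,0],[0,0,0]],[[0,0,0],[0,0,0]]])

```text
clock: 11.15
tool_pos: [0.5174, -0.1583, 0.0817]
eef_rot: [0.752, 0.659, 0.0, 0.0]
contact_force: [0.4, 0.4, -1.9]
opening: 0.269
finger_force: 45.0
```

```bash
python3 plan.py .52 -.157 .0806 82.5 1|sed 2d;  python3 snap.py top t5 >/dev/null
python3 - <<'E'
import cv2
a=cv2.imread('pics/t5.png')[190:250,270:370]
cv2.imwrite('pics/c5.png',cv2.resize(a,None,fx=8,fy=8,interpolation=cv2.INTER_CUBIC))
E
```

```text
now [ 0.5174 -0.1583  0.0817] yaw 82.49 tilt [ 0.001  -0.0001]
board xy of TCP now mm -195.4 -56.5 force board [ 0.45306088 -0.34301372] -1.933218861260085
```

View pics/c5.png

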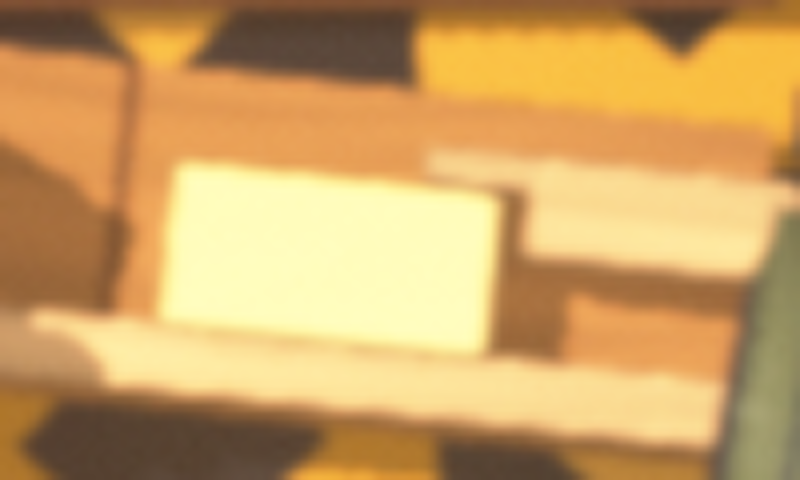

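The cheese lies flat against the fence, and the notch is round its trailing corner with about 8 mm left behind. Now I close the gaps gently.

Request:
step_arm(steps=[[[0,-0.2,0],[0,0,0]],[[0,-0.2,0],[0,0,0]],[[0.2,-0.1,0],[0,0,0]],[[0.2,0,0],[0,0,0]],[[0.2,0,0],[0,0,0]],[[0.2,0,0],[0,0,0]],[[0,0,0],[0,0,0]]])

```text
clock: 12.08
tool_pos: [0.5136, -0.1496, 0.0818]
eef_rot: [0.752, 0.659, 0.0, 0.0]
contact_force: [3.2, -2.2, -1.7]
opening: 0.267
finger_force: 45.1
```

```bash
python3 plan.py .52 -.157 .0806 82.5 1|sed 2d
```

```text
now [ 0.5136 -0.1496  0.0818] yaw 82.48 tilt [ 0.0013 -0.    ]
board xy of TCP now mm -187.2 -51.6 force board [-1.77642898 -3.4185761 ] -1.6576102429058386
```

Request:
step_arm(steps=[[[0.3,0,0],[0,0,0]],[[0.5,0,0],[0,0,0]],[[0.5,0,0],[0,0,0]],[[0.5,0,0],[0,0,0]],[[0.5,0,0],[0,0,0]],[[0.2,0,0],[0,0,0]]])

```text
clock: 12.82
tool_pos: [0.5167, -0.1256, 0.0819]
eef_rot: [0.752, 0.659, 0.0, 0.001]
contact_force: [4.0, -4.6, -1.6]
opening: 0.264
finger_force: 45.1
```

```bash
python3 plan.py .52 -.157 .0806 82.5 1|sed 2d
```

```text
now [ 0.5167 -0.1256  0.0819] yaw 82.45 tilt [ 0.0013 -0.0013]
board xy of TCP now mm -163.0 -51.6 force board [-4.01810585 -4.5377021 ] -1.6301055624938712
```

Request:
step_arm(steps=[[[0.5,0,0],[0,0,0]],[[0.7,0,0],[0,0,0]],[[0.7,0,0],[0,0,0]],[[0.7,0,0],[0,0,0]],[[0.7,0,0],[0,0,0]],[[0.7,0,0],[0,0,0]],[[0.5,0,0],[0,0,0]]])

```text
clock: 13.7
tool_pos: [0.5224, -0.0812, 0.0819]
eef_rot: [0.752, 0.659, -0.0, 0.001]
contact_force: [3.2, -3.6, 0.8]
opening: 0.27
finger_force: 45.1
```

```bash
python3 plan.py .52 -.157 .0806 82.5 1|sed 2d
```

```text
now [ 0.5224 -0.0812  0.0819] yaw 82.42 tilt [ 0.0011 -0.0014]
board xy of TCP now mm -118.2 -51.8 force board [-3.20734656 -3.6680295 ] 0.8365498629874362
```

Request:
step_arm(steps=[[[0.7,-0.02,0],[0,0,0]],[[0.8,-0.02,0],[0,0,0]],[[0.8,0,0],[0,0,0]],[[0.8,-0.02,0],[0,0,0]],[[0.8,0,0],[0,0,0]],[[0.8,-0.02,0],[0,0,0]],[[0.8,0,0],[0,0,0]],[[0.8,-0.02,0],[0,0,0]],[[0.8,0,0],[0,0,0]],[[0.8,-0.02,0],[0,0,0]],[[0.6,0,0],[0,0,0]]])

```text
clock: 15.08
tool_pos: [0.533, 0.0024, 0.082]
eef_rot: [0.753, 0.658, 0.0, 0.002]
contact_force: [4.4, -4.8, -1.0]
opening: 0.268
finger_force: 45.1
```

```bash
python3 plan.py .52 -.157 .0806 82.5 1|sed 2d
```

```text
now [0.533  0.0024 0.082 ] yaw 82.35 tilt [ 0.0024 -0.0023]
board xy of TCP now mm -33.9 -51.7 force board [-4.25024605 -5.00591913] -0.9667122451027635
```

Request:
step_arm(steps=[[[0.6,0,0],[0,0,0]],[[0.6,0,0],[0,0,0]],[[0.6,0,0],[0,0,0]],[[0.6,0,0],[0,0,0]],[[0.4,0,0],[0,0,0]],[[0.2,0,0],[0,0,0]],[[0,0,0],[0,0,0]]])

```text
clock: 15.95
tool_pos: [0.5369, 0.0321, 0.082]
eef_rot: [0.753, 0.658, 0.0, 0.002]
contact_force: [4.9, -5.0, -1.2]
opening: 0.267
finger_force: 45.1
```

Request:
step_arm(steps=[[[0.2,0,0],[0,0,0]],[[0.2,0,0],[0,0,0]],[[0,0,0],[0,0,0]]])

```text
clock: 16.32
tool_pos: [0.5373, 0.0359, 0.082]
eef_rot: [0.753, 0.658, 0.0, 0.002]
contact_force: [3.3, -5.4, -0.5]
opening: 0.268
finger_force: 45.1
```

```bash
python3 plan.py .52 -.157 .0806 82.5 1|sed 2d
```

```text
now [0.5373 0.0359 0.082 ] yaw 82.33 tilt [ 0.0022 -0.0022]
board xy of TCP now mm -0.2 -51.8 force board [-4.91526771 -3.90978465] -0.5021763303469625
```

Request:
step_arm(steps=[[[0.15,0,0],[0,0,0]],[[0.15,0,0],[0,0,0]],[[0,0,0],[0,0,0]]])

```text
clock: 16.7
tool_pos: [0.5377, 0.0387, 0.082]
eef_rot: [0.753, 0.658, 0.0, 0.002]
contact_force: [4.4, -5.1, -1.4]
opening: 0.267
finger_force: 45.1
```

Request:
step_arm(steps=[[[0.15,0,0],[0,0,0]],[[0.15,0,0],[0,0,0]],[[0,0,0],[0,0,0]]])

```text
clock: 17.08
tool_pos: [0.5381, 0.0417, 0.082]
eef_rot: [0.753, 0.658, 0.0, 0.002]
contact_force: [4.6, -5.5, -0.7]
opening: 0.267
finger_force: 45.1
```

Request:
step_arm(steps=[[[0.15,0,0],[0,0,0]],[[0.15,0,0],[0,0,0]],[[0,0,0],[0,0,0]]])

```text
clock: 17.45
tool_pos: [0.5384, 0.0438, 0.0821]
eef_rot: [0.753, 0.658, -0.0, 0.002]
contact_force: [4.0, -6.3, 0.5]
opening: 0.269
finger_force: 45.1
```

Request:
step_arm(steps=[[[0.15,0,0],[0,0,0]],[[0,0,0],[0,0,0]]])

```text
clock: 17.7
tool_pos: [0.5383, 0.0438, 0.0821]
eef_rot: [0.753, 0.658, -0.001, 0.002]
contact_force: [3.3, -9.4, 2.7]
opening: 0.266
finger_force: 45.1
```

Request:
step_arm(steps=[[[0.15,0,0],[0,0,0]],[[0.1,0,0],[0,0,0]],[[0,0,0],[0,0,0]]])

```text
clock: 18.08
tool_pos: [0.5383, 0.044, 0.0823]
eef_rot: [0.754, 0.657, -0.002, 0.003]
contact_force: [1.6, -13.8, 3.4]
opening: 0.267
finger_force: 45.1
```

```bash
python3 plan.py .52 -.157 .0806 82.5 1|sed 2d; python3 snap.py scene s6 215 190 415 340 4
```

```text
now [0.5383 0.044  0.0823] yaw 82.12 tilt [ 0.0009 -0.0077]
board xy of TCP now mm 8.0 -51.7 force board [-13.4821865   -3.31952839] 3.443694060850034
18.125 [0.53829146 0.04396993 0.08233428] [ 0.    -0.001 -0.001  0.    -0.001  0.002  0.002] [-0.23523486  0.86365916  0.10812253  1.95670016 -0.22976649  0.33260149
 -0.0848065 ]
```

View pics/s6.png

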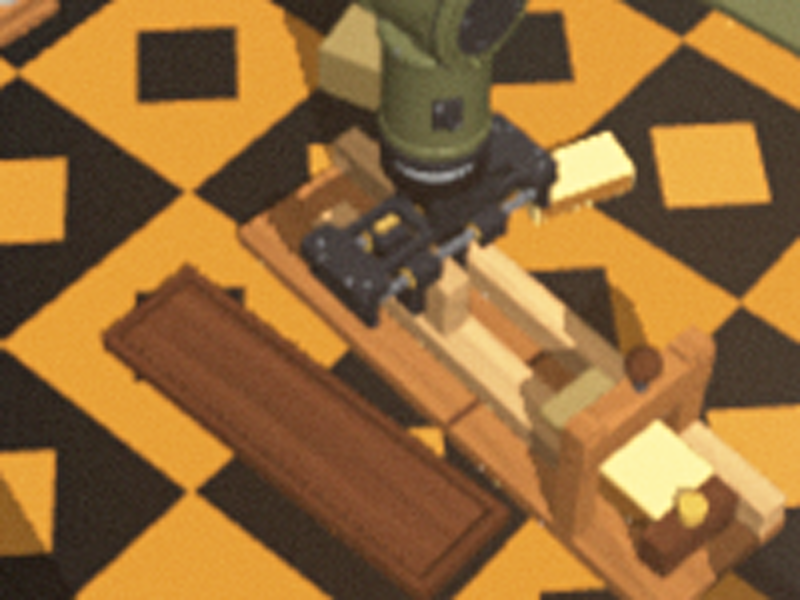

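Request:
step_arm(steps=[[[-0.2,0.05,0],[0,0,0]],[[-0.2,0.06,0],[0,0,0]],[[-0.15,0.06,0],[0,0,0]],[[-0.1,0.1,0],[0,0,0]],[[-0.2,0.2,0],[0,0,0]],[[-0.4,0.2,0],[0,0,0]],[[-1,0.2,0],[0,0,0]],[[-2,0,0],[0,0,0]],[[-3,0,0],[0,0,0]],[[0,0,-3],[0,0,0]],[[0,0,-3],[0,0,0]],[[0,0,0],[0,0,0]]])

```text
clock: 19.62
tool_pos: [0.5381, -0.023, 0.1433]
eef_rot: [0.752, 0.659, 0.001, 0.001]
contact_force: [0.3, -0.2, -2.2]
opening: 0.264
finger_force: 45.0
```

```bash
python3 plan.py .6525 -.001 .145 87.79 4; python3 snap.py top t7 >/dev/null; python3 snap.py scene s7
python3 - <<'E'
import cv2,numpy as np
a=cv2.imread('pics/t7.png')[175:250,205:305];b=cv2.imread('pics/s7.png')[250:350,300:433]
c=np.zeros((300,800,3),np.uint8);c[:]=0
c[:300,:400]=cv2.resize(a,(400,300),interpolation=cv2.INTER_CUBIC);c[:300,400:]=cv2.resize(b,(400,300),interpolation=cv2.INTER_CUBIC);cv2.imwrite('pics/c7.png',c)
E
```

```text
now [ 0.5381 -0.023   0.1433] yaw 82.46 tilt [ 0.0032 -0.0001]
[[0.92, 2.76, -0.04], [0, 0, np.float64(-1.33)]], [[0.86, 2.78, -0.04], [0, 0, np.float64(-1.33)]], [[0.79, 2.8, -0.04], [0, 0, np.float64(-1.33)]], [[0.73, 2.82, -0.04], [0, 0, np.float64(-1.33)]], 
board xy of TCP now mm -58.5 -59.9 force board [-0.12275914 -0.29560463] -2.2300794063230622
19.725 [ 0.53662716 -0.02248833  0.14127046] [-0.003  0.021 -0.006  0.007  0.     0.    -0.003] [-1.10698364e-01  7.57189108e-01  1.11757393e-01  1.94110145e+00
 -1.76187481e-01  4.53567135e-01 -1.60678284e-03]
```

View pics/c7.png

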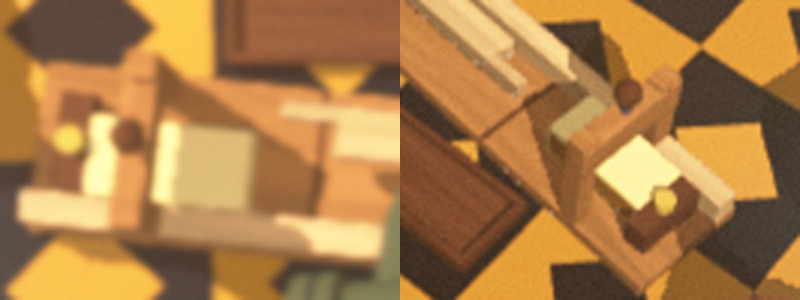

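The cheese is seated against the stop and the fence. Now I return the stick.

Request:
step_arm(steps=[[[0.9,2.8,0],[0,0,-1.3]],[[0.9,2.8,0],[0,0,-1.3]],[[0.8,2.8,0],[0,0,-1.3]],[[0.7,2.8,0],[0,0,-1.3]],[[0,0,0],[0,0,0]],[[0,0,0],[0,0,0]],[[0,0,0],[0,0,0]]])

```text
clock: 20.6
tool_pos: [0.6505, -0.0008, 0.141]
eef_rot: [0.721, 0.692, -0.001, -0.001]
contact_force: [-0.6, -0.0, -2.4]
opening: 0.268
finger_force: 45.0
```

```bash
python3 plan.py .6525 -.001 .067 87.79 1; python3 snap.py wrist w8
python3 - <<'E'
import pickle
from h import *
# compare held-stick appearance with w2 (edges of the grip/bar should coincide if it has not slipped)
a=cv2.cvtColor(pickle.load(open('pics/w2.pkl','rb'))['img'],6).astype(int);b=cv2.cvtColor(pickle.load(open('pics/w8.pkl','rb'))['img'],6).astype(int)
for r in(100,200,260): print(r,[ [int(np.argmax(np.abs(np.diff(i[r-1:r+2].mean(0)))[s:e]))+s for s,e in((250,300),(335,375))] for i in(a,b)])
print([int(np.argmax(np.abs(np.diff(i[265:300,305:330].mean(1)))))+265 for i in(a,b)])
E
```

```text
now [ 0.6505 -0.0008  0.141 ] yaw 87.65 tilt [-0.0025 -0.0002]
[[-0.02, 0.2, 7.4], [0, 0, np.float64(-0.14)]], 
board xy of TCP now mm -22.2 -168.7 force board [-0.075597    0.56600753] -2.4015451925451847
20.65 [ 0.65086962 -0.00070302  0.14132998] [-0.002 -0.005  0.    -0.01   0.     0.001 -0.002] [-0.13280577  0.86934723  0.11936785  1.58445224 -0.1419547   0.69799584
  0.01275717]
100 [[265, 364], [265, 364]]
200 [[268, 361], [268, 361]]
260 [[270, 359], [270, 359]]
[283, 283]
```

No slip in the grip. Next I lower to just above the floor of the tray.

Request:
step_arm(steps=[[[0,0.1,3],[0,0,0]],[[0,0.1,2.5],[0,0,0]],[[0,0,1],[0,0,0]],[[0,0,0.6],[0,0,0]],[[0,0,0.3],[0,0,0]],[[0,0,0],[0,0,0]],[[0,0,0],[0,0,0]]])

```text
clock: 21.52
tool_pos: [0.6543, -0.0004, 0.0683]
eef_rot: [0.721, 0.693, 0.0, 0.0]
contact_force: [0.4, -0.6, -1.3]
opening: 0.266
finger_force: 45.0
```

Request:
step_arm(steps=[[[0,0,0.15],[0,0,0]],[[0,0,0.1],[0,0,0]],[[0,0,0],[0,0,0]]])

```text
clock: 21.9
tool_pos: [0.6539, -0.0004, 0.0651]
eef_rot: [0.721, 0.693, -0.0, -0.0]
contact_force: [0.1, -0.4, -2.2]
opening: 0.27
finger_force: 45.0
```

Request:
step_arm(steps=[[[0,0,0.1],[0,0,0]],[[0,0,0],[0,0,0]],[[0,0,0],[0,0,0]]])

```text
clock: 22.28
tool_pos: [0.6541, -0.0004, 0.0646]
eef_rot: [0.721, 0.693, 0.0, 0.0]
contact_force: [-2.5, -0.2, 4.4]
opening: 0.271
finger_force: 45.0
```

Request:
step_arm(steps=[[[0,0,0],[0,0,0]],[[0,0,0],[0,0,0]],[[0,0,0],[0,0,0]],[[0,0,0],[0,0,0]],[[0,0,0],[0,0,0]],[[0,0,0],[0,0,0]]], claw=1)

```text
clock: 23.02
tool_pos: [0.6539, -0.0004, 0.0642]
eef_rot: [0.721, 0.693, -0.0, -0.0]
contact_force: [-0.6, 0.2, 0.1]
opening: 0.926
finger_force: 0.0
```

Request:
step_arm(steps=[[[0,0,-1],[0,0,0]],[[0,0,-3],[0,0,0]],[[0,0,-5],[0,0,0]],[[0,0,-5],[0,0,0]],[[0,0,-5],[0,0,0]],[[0,0,-5],[0,0,0]],[[0,0,0],[0,0,0]],[[0,0,0],[0,0,0]],[[0,0,0],[0,0,0]],[[0,0,0],[0,0,0]]])

```text
clock: 24.28
tool_pos: [0.6534, -0.0004, 0.3029]
eef_rot: [0.721, 0.693, -0.001, -0.001]
contact_force: [1.2, 0.1, -0.3]
opening: 1.004
finger_force: 0.0
```

```bash
python3 snap.py wrist w9
python3 - <<'E'
import pickle
from h import *
d=pickle.load(open('pics/w9.pkl','rb'));im=d['img'].copy()
# light-stick mask on dark tray: compare with expected grip/bar rectangle by sampling brightness
g=cv2.cvtColor(im,cv2.COLOR_RGB2GRAY)
for n,x,y,z in(('grip',0,0,80),('bar rear',-100,0,24),('bar front',100,0,24),('cheek',145,-12,24),('floor L',-100,27,0),('floor R',-100,-27,0),('floor front',140,5,0)):
    w=frame([.6535,.0005,.008],np.radians(87.6),[[x/1e3,y/1e3,z/1e3]]);p=w2p(d,w)[0].round().astype(int)
    print(n,p,im[p[1],p[0]] if 0<=p[1]<480 and 0<=p[0]<640 else None)
E
```

```text
24.325 [ 6.53515348e-01 -4.33405611e-04  3.03114647e-01] [ 0.002 -0.004  0.002 -0.006 -0.001  0.002  0.   ] [-0.15297517  0.68769385  0.16016014  1.42409675 -0.11760223  1.0411818
 -0.00936509]
grip [317 198] [225 171 119]
bar rear [317 282] [234 183 126]
bar front [317  71] [226 172 117]
cheek [332  14] [222 169 117]
floor L [291 273] [67 42 30]
floor R [342 273] [115  69  46]
floor front [312  25] [86 53 37]
```

Run:
```python
import pickle
from h import *
from plant import finish_job
a,b=[pickle.load(open(f'pics/{n}.pkl','rb'))['img'][290:335,358:400].astype(np.float32).mean(2) for n in('s6','s7')]
h=cv2.createHanningWindow(a.shape[::-1],cv2.CV_32F)
print('shift px',cv2.phaseCorrelate(a,b,h),'max diff',np.abs(a-b).max(),(np.abs(a-b)>25).sum())
print(finish_job())
```

```text
shift px ((0.49941524014406014, 0.34272346746564963), 0.9417244145899644) max diff 12.666664 0
the job is handed in; nothing more can be done
None
```

The job is handed in: the cheese is against the stop and the fence and the stick is back sole down in its tray at about 24 s, but no verdict came back, and I viewed 11 pictures where 10 were allowed.

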